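# Load a cell into a spring-contact test dock

### The arm

A 6-joint arm with a two-finger parallel gripper is mounted at the origin on a cart in front of the work surface, level with it; the furniture and walls round the work are solid. World frame = base frame: x ahead of the robot, y to its left, z up, the work surface at z = 0. Lengths are in m, angles in degrees, forces in N, time in s.
With the tool pointing down it reaches from about 0.4 to 0.825 m from the base axis. Payload 7 kg.
Tool frame: the origin (TCP) lies at the very end of the fingers, on their centre line; the grasp point (between the pads) lies 19 mm behind it; x points along the fingers, y is the direction in which the jaws open and shut, and the axes are right-handed (so a half turn about x gives the same grasp; the last joint's range is limited). The gripper opens to 88 mm and grips with 3 to 60 N. Pads are 19 mm wide; open, the fingers measure 130 mm over their backs; the gripper's body (78 mm by 193 mm) begins 47 mm behind the grasp point.
Start: joints at [81.824, 20.546, 0.682, 0, -70.136, -16.507], TCP at [0.282, 0.613, 0.227] pointing down, gripper open.
Joint ranges: [-176.03, 176.03], [-82.01, 121.73], [-58.28, 71.71], [-173.87, 95.51], [-174.79, -0.11], [-173.66, 173.66]. Speed limits (degrees/s): [136.94, 136.94, 172.46, 180, 180, 180].

### API

Orientations are given as [roll, pitch, yaw] about the fixed x, y, z axes, in that order (R = Rz(yaw) Ry(pitch) Rx(roll)).
In Python, from plant import monitor, eyes, ticket gives the robot as it stands. The module is installed in compiled form; this text tells all that it offers.
- The arm moves only by the shell command python3 -m crank 'ROWS'. ROWS is JSON, a list of rows, each an object with "linear": the shift along the world's x, y, z in units of 60 mm (1.0 is 60 mm), a list of three; "rot": the turn, a rotation vector about the world's x, y, z in units of 5 degrees (1.0 is 5 degrees), a list of three; "hand": the opening, from 0 (shut) to 1 (fully open). In form: [{"linear": [tx, ty, tz], "rot": [ax, ay, az], "hand": hand}, ...]. A call has 1 to 20 rows; each row shifts and turns the pose as measured when the row begins; what a row does not reach is not made up. A row lasts 1/8 s, in which the tool goes at most 62.5 mm and 10.7 degrees, less where a joint would pass 70% of its speed; a pose out of reach is approached as far as the arm can. A call is refused whole if a number of a shift passes 1 or a number of a turn 1, either way. A call with a gripper value outside its range is refused whole. The fingers move at their own pace and stop on an object; the grip force is fixed at half the most. Time passes only in rows, so rows that do not move let the fingers close. It gives the time, the measured TCP pose, the force and the opening at its end, in the units of the state.
- monitor.get_obs(): the state, without advancing time (a new reading comes with each control period).
- eyes.snapshot(name): name is "side" or "top"; returns a dict with "image" (420x560x3 uint8, red, green, blue), "depth" (420x560 float32, m along the optical axis (not along the pixel's ray), 0 where there is no reading), "K" (3x3 intrinsics, pixels), "k1" (the pictures are not rectified: a ray, as slopes to the right and down, at radius r is drawn at 1 + k1 r^2 times it, then the intrinsics apply), "camera_from_world" (4x4, takes a point from world to camera coordinates). Camera axes: x right, y up, looking along -z (the intrinsics and any distortion apply to the point x, -y, -z); pixel columns grow to the right and rows downward; lengths in m; the calibration is good to about 2 mm. A picture is of the moment at which its call begins.
- ticket.close_job(): hands the job in, once; it reports no verdict.
The state is a dict: "clock": time; "joint_pos": joint angles; "qvel": joint speeds; "tau": joint torques, N m; "tool_pos": TCP position; "orientation": TCP orientation; "force": force on the tool from outside, world axes, zero at the start; "moment": the same for the moment, N m; "opening": finger opening in m.
Only numpy, scipy, OpenCV 4.12 (cv2) and the standard library are available. Lean on these libraries where they do the work, as an engineer would, in place of code of your own. Each camera call takes 0.05 s, during which the arm holds its last target.

### The job

Take the green cell from the blue tray and load it into the test dock as one loads a battery: with the nub end held up, press the spring contact in with the flat end, tip the nub end down behind the steel lip, ease it forward until the nub is caught under the lip, and let go with the cell level and fully home. Be gentle: do not drive the spring contact against its stop, force the cell onto the lip or let it snap forward (the contact forces between cell and dock, added up, must stay below 25 N). Leave the grey cell and the other things where they are.

Things in the scene. Friction and masses are not known exactly. Their poses are not given: they have to be found in the camera images.
- green_cell: Charged cell, a rigid green cylinder 30 mm in diameter and 90 mm long (140 g) with a white band at the end that carries a brass nub (11 mm diameter, standing out 5 mm); the other end is flat. Its origin is at the middle of the axis; its own x axis runs along the cell from the flat end to the nub, y and z are square to it and roll with the cell (roll does not matter). It lies in the tray with its axis 33 mm above the bench.
- green_cell_nub (a point): Tip of the green cell's nub, on the axis, 50 mm along +x from the cell's origin.
- green_cell_flat (a point): Centre of the green cell's flat end, on the axis, 45 mm along -x from the cell's origin. The cell may be gripped hard across its middle (60 N does no harm); in a weak grip it turns in the jaws while it presses on the spring.
- grey_cell: Spent cell, same shape and size, grey with a black band; to be left in the tray. Its origin is at the middle of the axis; its own x axis runs along the cell from the flat end to the nub, y and z are square to it and roll with the cell (roll does not matter).
- tray: Blue carrier tray, fixed, 112 x 170 x 8 mm base; origin at the centre of its underside. Two cells lie along its x axis at y = -45 and +45 mm, bottoms 18 mm up, on pads under their ends (|x| 28 to 46 mm) with low side ridges up to z = 30 mm; the middle 56 mm of each cell is free on both sides down to z = 8 mm. Which cell lies in which place varies.
- dock: Test dock, fixed: grey base x -122 to +98, 84 mm wide, top z 16, rails to z 21. Origin on the bench under the middle of the bay; x along the bay from spring to lip, z up. A black cradle clamped on it carries bay, spring and lip together, set up to 12 mm either way along x, differently each time: this shift is NOT reported, see it or feel for it. It does not yield to load.
- dock_seat (a point): Fixed to the base, 45 mm above the dock's origin: middle of a seated cell if the cradle has no shift. Bay floor z 30 under the cell's ends (x -60 to -27, 27 to 47), guide cheeks there 33 mm apart up to z 44; free on both sides between them (floor z 24, 44 mm wide). A seated cell is level, nub on the end wall (x 50), spring pressed in 4 mm (6 N).
- dock_spring (a point): Fixed to the base at dock x -41, z 45: face of the relaxed spring contact if the cradle has no shift (brass plate 22 mm wide, z 34 to 60). It slides to -x 13 mm to a hard stop: about 2.7 N at first touch, 0.9 N more per mm, 14 N at the stop. Housing behind it x -85 to -63, up to z 62. Press in 10 to 12 mm so that the nub passes the lip when tipped.
- dock_lip (a point): Fixed to the base at dock x 47, z 57: upper inner edge of the steel lip if the cradle has no shift. The lip is 26 mm wide, 4 mm thick (underside z 53) and overhangs the end wall (x 50) by 3 mm; the wall and lip end at x 58. Only the nub goes under it. With its nub end raised 30 to 35 degrees the cell clears the lip wherever the cradle is set.
- sample_bottle: White sample bottle with blue cap, 53 mm diameter, 118 mm high, loose; origin at the centre of its underside. Bystander.
- tape_roll: Roll of beige tape, 104 mm across, 25 mm high, loose; origin at the centre of its underside. Bystander.
Mind the look-alikes: they are no part of the job. There is more than one size of the green_cell; the job needs the largest.

How it is judged (in metres and radians):
On the way:
1. the flat end of the green cell presses the spring contact in (more than 6 N between cell and dock) while the nub end is held up (more than 10 degrees) over the dock (contact force between green_cell and dock above 6 N and angle between green_cell's own x axis and vertical below 1.396 rad and x of green_cell in the frame of dock between -0.04 and 0.04 m and y of green_cell in the frame of dock between -0.01 and 0.01 m), for 0.1 s.
At the end, for the whole second after the job is handed in: The released green cell lies still and level in the bay: its middle and nub tip 42 to 48 mm above the bench, middle within 3 mm of the centre line, aligned within 0.05 rad, nub tip at dock x 35 to 65 mm. Grey cell within 15 mm, other loose things within 20 mm, of their starts (z of green_cell in the frame of dock between 0.042 and 0.048 m and z of green_cell_nub in the frame of dock between 0.042 and 0.048 m and y of green_cell in the frame of dock between -0.003 and 0.003 m and angle between the x axis of green_cell and the x axis of dock, either way round below 0.05 rad and x of green_cell_nub in the frame of dock between 0.035 and 0.065 m and linear speed of green_cell below 0.01 m/s and contact force between green_cell and the arm below 0.05 N and contact force between green_cell and the fingers below 0.05 N and distance of grey_cell from where it was at the start of the episode below 0.015 m and distance of each of sample_bottle, tape_roll from where it was at the start of the episode below 0.02 m); the robot touches nothing.
It fails at once if more than 25 N between the green cell and the dock, all contacts added up (spring contact driven on its stop, cell forced onto the lip or floor, or let snap forward) (contact force between green_cell and dock above 25 N).
It fails at once if the grey cell, sample bottle or tape roll is pushed more than 20 mm (distance of any of grey_cell, sample_bottle, tape_roll from where it was at the start of the episode above 0.02 m).
It also fails if it takes over 69 s, if anything falls off the work surface, if the arm or the gripper's body presses on something with over 40 N, if the wrist force passes 120 N, or if a joint passes its speed limit or range.

## Working session

There is one attempt and no reset: what is moved stays moved. The work goes in short steps, Python scripts to look and compute and a shell command to move; the robot and the scene stay as the last step left them, time stands still between calls to the robot, and variables do not carry over. Pictures are saved under pics/ and viewed, and the job is handed in when it is done.

```bash
mkdir -p pics
cat > h.py <<'E'
import numpy as np, cv2
from plant import monitor, eyes
def snap(n,f=None):
    s=eyes.snapshot(n)
    if f: cv2.imwrite('pics/'+f,s['image'][:,:,::-1])
    return s
def pix2ray(s,u,v):
    K=s['K'];k=s['k1'];d=np.array([(u-K[0,2])/K[0,0],(v-K[1,2])/K[1,1]])
    x=d.copy()
    for _ in range(30): x=d/(1+k*(x@x))
    T=np.linalg.inv(s['camera_from_world'])
    return T[:3,3],T[:3,:3]@np.array([x[0],-x[1],-1.0])
def onz(s,u,v,z):
    o,d=pix2ray(s,u,v); return o+d*(z-o[2])/d[2]
def dep(s,u,v):
    o,d=pix2ray(s,u,v); return o+d*s['depth'][int(round(v)),int(round(u))]
def proj(s,p):
    c=s['camera_from_world']@np.append(p,1);x=np.array([c[0],-c[1]])/-c[2]
    x=x*(1+s['k1']*(x@x));return x[0]*s['K'][0,0]+s['K'][0,2],x[1]*s['K'][1,1]+s['K'][1,2]
E
python3 - <<'E'
from h import *
for n in('top','side'):
    s=snap(n,n+'0.png');print(n,s['K'].tolist(),s['k1'],np.linalg.inv(s['camera_from_world']).round(3).tolist())
print(monitor.get_obs())
E
```

```text
top [[387.04575273464616, 0.0, 277.7823791853299], [0.0, 387.04575273464616, 209.2765689146123], [0.0, 0.0, 1.0]] -0.06891487297787124 [[0.018, 0.996, -0.082, 0.459], [-1.0, 0.019, 0.013, 0.017], [0.014, 0.081, 0.997, 1.038], [0.0, 0.0, 0.0, 1.0]]
side [[492.859225876212, 0.0, 269.6319030719546], [0.0, 492.859225876212, 211.2339061304639], [0.0, 0.0, 1.0]] -0.014205034318138009 [[-0.998, 0.019, -0.053, 0.435], [-0.054, -0.612, 0.789, 1.164], [-0.017, 0.791, 0.612, 0.975], [0.0, 0.0, 0.0, 1.0]]
{'clock': 0.1, 'joint_pos': array([ 8.18223977e+01,  2.05874396e+01,  6.37231892e-01, -1.70270266e-02,
       -7.01356797e+01, -1.65068872e+01]), 'qvel': array([ 0.09593233, -0.06647691,  0.0799476 ,  0.12029004, -0.02346852,
       -0.04836016]), 'tau': array([-1.47476880e-03, -5.84160948e+01,  2.93753421e+01,  7.01547906e+00,
        1.01672669e-02, -4.71262956e-05]), 'tool_pos': array([0.2817384 , 0.61289441, 0.22570378]), 'orientation': array([  95.95092746,   89.91263318, -108.73935973]), 'force': array([-0.62432314, -0.15696659,  0.03612007]), 'moment': array([ 0.02265669, -0.02403665,  0.03055374]), 'opening': 0.0876565611976516}
```

```bash
ls -la pics
```

```text
total 712
drwxr-xr-x 2 agent agent   4096 Dec  7 13:34 .
drwxr-xr-x 3 agent agent   4096 Dec  7 13:34 ..
-rw-r--r-- 1 agent agent 352180 Dec  7 13:34 side0.png
-rw-r--r-- 1 agent agent 367942 Dec  7 13:34 top0.png
```

View pics/top0.png

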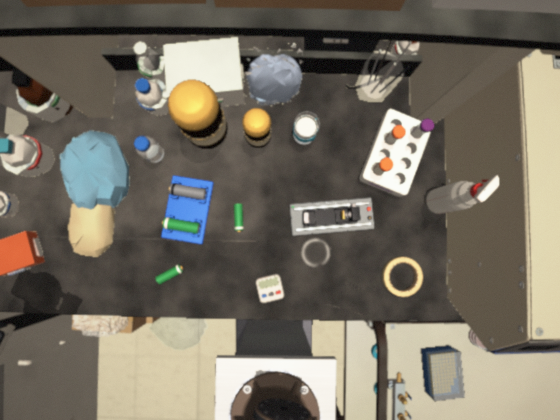

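View pics/side0.png

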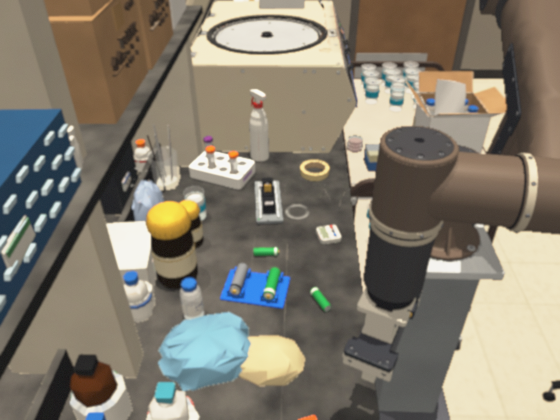

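Candidates for the green cell in the top view are the one in the tray at (182,226), a loose one at (238,216) and a loose one at (169,274). By the description it is the one in the blue tray, the largest. I'll check this in close crops.

Run:
```python
import cv2,numpy as np
a=cv2.imread('pics/top0.png');b=cv2.imread('pics/side0.png')
c=cv2.resize(a[165:295,150:260],None,fx=4.5,fy=4.5,interpolation=cv2.INTER_CUBIC)
cv2.imwrite('pics/c1.png',c)
cv2.imwrite('pics/c2.png',cv2.resize(a[185:275,280:390],None,fx=6.6,fy=6.6,interpolation=cv2.INTER_CUBIC))
cv2.imwrite('pics/c3.png',cv2.resize(b[165:315,215:335],None,fx=4,fy=4,interpolation=cv2.INTER_CUBIC))
```

```text
(no output)
```

View pics/c1.png

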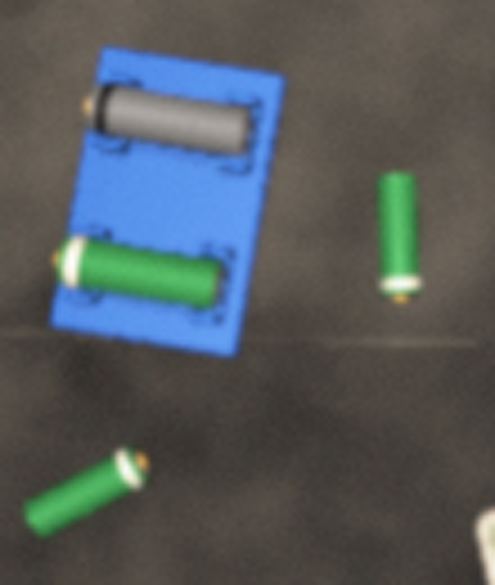

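View pics/c2.png

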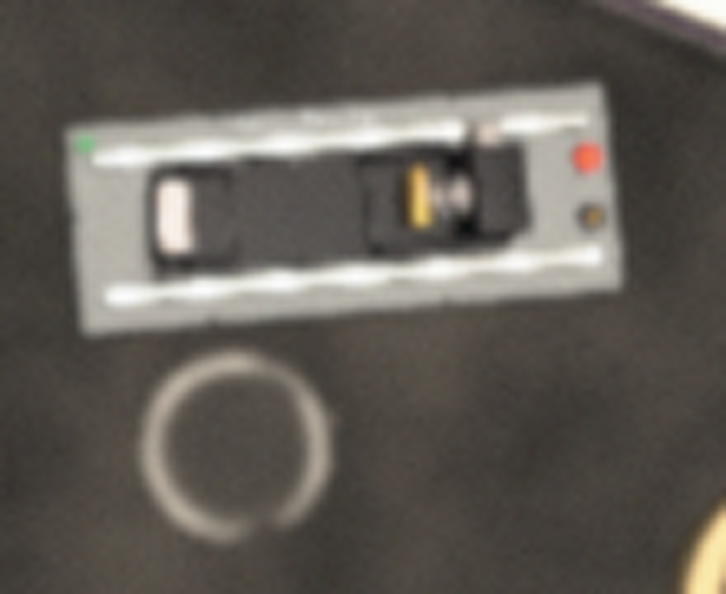

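View pics/c3.png

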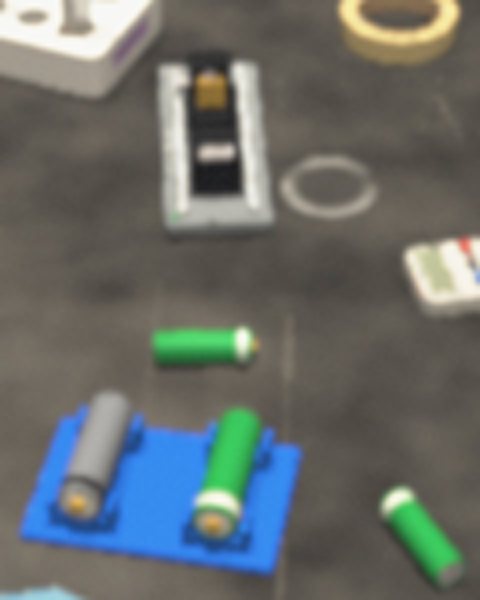

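```bash
cat > m.py <<'E'
from h import *
s=snap('top');im=s['image'];hsv=cv2.cvtColor(im,cv2.COLOR_RGB2HSV)
def rect(mask,z):
    cs,_=cv2.findContours(mask.astype(np.uint8),cv2.RETR_EXTERNAL,cv2.CHAIN_APPROX_NONE)
    c=max(cs,key=cv2.contourArea)[:,0,:]
    P=np.array([onz(s,*p,z)[:2] for p in c]).astype(np.float32)
    r=cv2.minAreaRect(P*1000);return r,cv2.boxPoints(r)
def roi(m,u0,u1,v0,v1):
    o=np.zeros_like(m);o[v0:v1,u0:u1]=m[v0:v1,u0:u1];return o
H,S,V=[hsv[:,:,i].astype(int) for i in range(3)]
blue=roi((H>100)&(H<125)&(S>120),155,220,170,250)
k=np.ones((9,9),np.uint8);blue=cv2.morphologyEx(blue.astype(np.uint8),cv2.MORPH_CLOSE,k)
print('tray',rect(blue,0.008))
green=roi((H>45)&(H<85)&(S>100),155,215,205,245)
print('green',rect(green,0.033))
gw=roi(((H>45)&(H<85)&(S>100))|((S<60)&(V>150)),155,215,205,245)
print('gw',rect(gw,0.033))
g2=roi((H>45)&(H<85)&(S>100),225,250,195,240);print('small',rect(g2,0.012))
g2=roi((H>45)&(H<85)&(S>100),150,185,260,290);print('small',rect(g2,0.012))
dk=roi((S<60)&(V>100),280,390,190,245)
dk=cv2.morphologyEx(dk.astype(np.uint8),cv2.MORPH_CLOSE,np.ones((3,3)))
print('dock',rect(dk,0.016))
E
python3 m.py
```

```text
tray (((538.864013671875, 247.23440551757812), (113.94169616699219, 170.6089630126953), 81.82138061523438), array([[446.32248, 202.97836],
       [615.1962 , 178.70761],
       [631.4055 , 291.49045],
       [462.5318 , 315.7612 ]], dtype=float32))
green (((494.51788330078125, 250.50894165039062), (78.92750549316406, 26.46487045288086), 81.77550506591797), array([[475.77615, 213.344  ],
       [501.96884, 209.55814],
       [513.25964, 287.6739 ],
       [487.06693, 291.45975]], dtype=float32))
gw (((495.2566223144531, 255.7069091796875), (89.106689453125, 27.595861434936523), 82.80370330810547), array([[475.98624, 213.23297],
       [503.36472, 209.77606],
       [514.527  , 298.18085],
       [487.14853, 301.63776]], dtype=float32))
small (((526.7928466796875, 109.21161651611328), (56.02420425415039, 21.257705688476562), 1.5514085292816162), array([[498.50323, 119.07817],
       [499.0788 ,  97.82826],
       [555.08246,  99.34506],
       [554.5069 , 120.59497]], dtype=float32))
small (((362.2786865234375, 295.2655029296875), (23.311649322509766, 59.94685363769531), 30.203720092773438), array([[337.1263 , 315.30603],
       [367.28415, 263.49744],
       [387.43106, 275.22498],
       [357.27322, 327.03357]], dtype=float32))
dock (((527.2013549804688, -140.06167602539062), (85.57733154296875, 221.49978637695312), 5.716302394866943), array([[ 473.59445 ,  -34.124393],
       [ 495.65646 , -254.5227  ],
       [ 580.8082  , -245.99896 ],
       [ 558.7462  ,  -25.600647]], dtype=float32))
```

```bash
cat > d.py <<'E'
from h import *
O=np.array([0.5260,-0.1281,0]);h=np.radians(95.716)
X=np.array([np.cos(h),np.sin(h),0]);Y=np.array([-X[1],X[0],0]);R=np.array([X,Y,[0,0,1]])
def D(p): return (R@(p-O)*1000).round(1)
E
python3 - <<'E'
from d import *
for n,ro in (('top',(280,390,185,245)),('side',(235,300,170,235))):
    s=snap(n);im=s['image'];hsv=cv2.cvtColor(im,cv2.COLOR_RGB2HSV).astype(int)
    u0,u1,v0,v1=ro
    sub=im[v0:v1,u0:u1]
    br=((hsv[...,0]>8)&(hsv[...,0]<32)&(hsv[...,1]>110)&(hsv[...,2]>90)).astype(np.uint8)[v0:v1,u0:u1]
    wh=((hsv[...,2]>165)&(hsv[...,1]<70)).astype(np.uint8)[v0:v1,u0:u1]
    for nm,m,z in(('brass',br,.06),('white',wh,.057)):
        nn,l,st,c=cv2.connectedComponentsWithStats(m)
        for i in range(1,nn):
            if st[i,4]>5:
                x,y,w,hh,a=st[i];x+=u0;y+=v0;q=c[i]+[u0,v0]
                print(n,nm,a,(x,y,w,hh),q.round(1),'c@z',D(onz(s,*q,z)),'depth',D(dep(s,*q)))
                if a<150:
                    for e in((x-.5,q[1]),(x+w-.5,q[1]),(q[0],y-.5),(q[0],y+hh-.5)): print('   ',np.round(e,1),D(onz(s,*e,z)))
E
```

```text
top brass 20 (np.int32(342), np.int32(210), np.int32(3), np.int32(9)) [342.8 214.6] c@z [-33.    1.1  60. ] depth [-33.4   1.   57.8]
    [341.5 214.6] [-29.8   0.9  60. ]
    [344.5 214.6] [-37.5   1.5  60. ]
    [342.8 209.5] [-34.3 -12.   60. ]
    [342.8 218.5] [-32.1  10.9  60. ]
top white 27 (np.int32(380), np.int32(185), np.int32(10), np.int32(4)) [385.6 186.1] c@z [-151.9  -63.6   57. ] depth [-155.4  -64.9   45.5]
    [379.5 186.1] [-135.9  -64.8   57. ]
    [389.5 186.1] [-162.   -62.8   57. ]
    [385.6 184.5] [-152.3  -67.6   57. ]
    [385.6 188.5] [-151.2  -57.3   57. ]
top white 1259 (np.int32(291), np.int32(199), np.int32(82), np.int32(36)) [331.5 216.3] c@z [-4.4  2.9 57. ] depth [-9.5  1.3 25. ]
top white 50 (np.int32(304), np.int32(212), np.int32(5), np.int32(11)) [306.  217.3] c@z [60.7  0.  57. ] depth [60.7  0.  56.7]
    [303.5 217.3] [67.  -0.5 57. ]
    [308.5 217.3] [54.3  0.5 57. ]
    [306.  211.5] [ 59.5 -14.7  57. ]
    [306.  222.5] [61.9 13.3 57. ]
top white 21 (np.int32(305), np.int32(239), np.int32(12), np.int32(6)) [310.6 241. ] c@z [54.4 60.9 57. ]
[... 1029 characters left out ...]
 185. ] [ -38.9 -101.6   57. ]
    [239.5 185. ] [-38.2 -91.7  57. ]
    [237.7 182.5] [-53.1 -97.7  57. ]
    [237.7 186.5] [-30.  -97.6  57. ]
side white 16 (np.int32(265), np.int32(202), np.int32(8), np.int32(2)) [268.5 202.5] c@z [64.2 -1.2 57. ] depth [56.3 -0.9 51.2]
    [264.5 202.5] [ 63.3 -13.6  57. ]
    [272.5 202.5] [65.  11.3 57. ]
    [268.5 201.5] [59.  -0.9 57. ]
    [268.5 203.5] [69.4 -1.4 57. ]
side white 12 (np.int32(286), np.int32(211), np.int32(7), np.int32(7)) [288.3 214. ] c@z [126.3  56.1  57. ] depth [50.2 62.2 -2.8]
    [285.5 214. ] [125.8  47.5  57. ]
    [292.5 214. ] [127.2  68.6  57. ]
    [288.3 210.5] [109.1  57.4  57. ]
    [288.3 217.5] [143.3  54.8  57. ]
```

Run:
```python
from d import *
from scipy.spatial.transform import Rotation as Ro
s=snap('top')
# height map points
for nm,u,v in (('bottle',143,145),('bottle2',155,154),('bluebag',95,170),('beigebag',92,225),('rack l',368,178),('rack cap',386,164),('cap2',398,131),('glass',305,128),('orange',257,122),('ring',316,252),('timer',270,288),('spray',480,190),('tape',403,262)):
    p=dep(s,u,v);print(nm,(p*1000).round(0),D(p))
o=monitor.get_obs();T=Ro.from_euler('xyz',o['orientation'],degrees=True).as_matrix();print(T.round(3))
# max height in corridor
P=[]
for v in range(100,300,2):
    for u in range(60,420,2):
        if s['depth'][v,u]>0: P.append(dep(s,u,v))
P=np.array(P)*1000
c=np.array([494.4,254]);a=np.radians(81.8);ax=np.array([np.cos(a),np.sin(a)]);jy=np.array([ax[1],-ax[0]])
q=np.c_[(P[:,:2]-c)@ax,(P[:,:2]-c)@jy,P[:,2]]
m=(abs(q[:,0])<50)&(abs(q[:,1])<108);print('tray body zone max z',q[m][:,2].max())
m=(abs(q[:,0])<70)&(abs(q[:,1])<130)&(q[:,2]>55);print('wider',q[m].round(0)[:20])
q=np.array([D(p/1000) for p in P]);m=(q[:,0]>-80)&(q[:,0]<70)&(abs(q[:,1])<110)
print('dock zone',q[m&(q[:,2]>65)])
```

```text
bottle [684. 336. 118.] [ 445.6 -203.8  118.5]
bottle2 [674. 321.  69.] [ 431.7 -191.5   68.8]
bluebag [624. 458. 103.] [ 573.3 -155.7  103.4]
beigebag [489. 470.  77.] [598.6 -22.6  77.1]
rack l [ 626. -229.   49.] [-110.3  -89.2   48.7]
rack cap [ 648. -255.  123.] [-138.2 -109.3  123.2]
cap2 [ 732. -286.  122.] [-177.6 -189.   121.6]
glass [749. -62.  69.] [  44.  -228.3   68.9]
orange [738.  58. 145.] [ 164.5 -229.5  145.1]
ring [ 431. -100.    5.] [37.3 91.7  4.6]
timer [336.  21.  20.] [166.8 174.2  20. ]
spray [ 571. -415.  256.] [-290.3  -16.3  256.5]
tape [ 407. -336.    1.] [-195.4  138.7    0.6]
[[-0.    -0.418 -0.909]
 [-0.001 -0.909  0.418]
 [-1.     0.001 -0.   ]]
tray body zone max z 52.38160049183016
wider []
dock zone [[-66.4  -2.6  65.1]
 [-60.2   7.2  65.8]
 [-70.5   8.   65.2]]
```

The tray cell is clearly larger than the two loose ones (30 mm against about 20 mm wide). Its middle is at about (0.4945, 0.254), its heading is 81.8° and its nub points to +y. The dock origin is at about (0.526, -0.128), heading 95.7°, and the cradle shift is about +8 mm. I'll move above the cell now.

```bash
python3 -m crank '[{"linear":[0.236,-0.404,0],"rot":[0,0,-0.98],"hand":0.57},{"linear":[0.236,-0.404,0],"rot":[0,0,-0.98],"hand":0.57},{"linear":[0.236,-0.404,0],"rot":[0,0,-0.98],"hand":0.57},{"linear":[0.236,-0.404,0],"rot":[0,0,-0.98],"hand":0.57},{"linear":[0.236,-0.404,0],"rot":[0,0,-0.98],"hand":0.57},{"linear":[0.236,-0.404,0],"rot":[0,0,-0.98],"hand":0.57},{"linear":[0.236,-0.404,0],"rot":[0,0,-0.98],"hand":0.57},{"linear":[0.236,-0.404,0],"rot":[0,0,-0.98],"hand":0.57},{"linear":[0.236,-0.404,0],"rot":[0,0,-0.98],"hand":0.57},{"linear":[0.236,-0.404,0],"rot":[0,0,-0.98],"hand":0.57},{"linear":[0.236,-0.404,0],"rot":[0,0,-0.98],"hand":0.57},{"linear":[0.236,-0.404,0],"rot":[0,0,-0.98],"hand":0.57},{"linear":[0.236,-0.404,0],"rot":[0,0,-0.98],"hand":0.57},{"linear":[0.236,-0.404,0],"rot":[0,0,-0.98],"hand":0.57},{"linear":[0.236,-0.404,0],"rot":[0,0,-0.98],"hand":0.57},{"linear":[0,0,-0.45],"rot":[0,0,0],"hand":0.57},{"linear":[0,0,-0.45],"rot":[0,0,0],"hand":0.57},{"linear":[0,0,-0.45],"rot":[0,0,0],"hand":0.57},{"linear":[0,0,-0.2],"rot":[0,0,0],"hand":0.57}]'
cat > st.py <<'E'
from d import *
from scipy.spatial.transform import Rotation as Ro
import sys
o=monitor.get_obs();T=Ro.from_euler('xyz',o['orientation'],degrees=True).as_matrix()
t=o['tool_pos']
print('t',round(o['clock'],2),'tcp',(t*1000).round(1),'open',(o['opening']*1000).round(1),'jawheading',np.degrees(np.arctan2(T[1,1],T[0,1])).round(2),'F',o['force'].round(2),'M',o['moment'].round(2))
print('toolx',T[:,0].round(4),'j',o['joint_pos'].round(1))
E
python3 st.py
```

```text
clock: 2.68
tool_pos: [0.5002, 0.2369, 0.1325]
orientation: [-25.5, 89.7, 53.8]
force: [-0.1, -0.3, -0.1]
opening: 0.0499Traceback (most recent call last):
  File "st.py", line 6, in <module>
    print('t',round(o['clock'],2),'tcp',(t*1000).round(1),'open',(o['opening']*1000).round(1),'jawheading',np.degrees(np.arctan2(T[1,1],T[0,1])).round(2),'F',o['force'].round(2),'M',o['moment'].round(2))
                                                                 ^^^^^^^^^^^^^^^^^^^^^^^^^
AttributeError: 'float' object has no attribute 'round'
```

```bash
sed -i "s/(o\['opening'\]\*1000).round(1)/round(o['opening']*1000,1)/" st.py; python3 st.py
python3 - <<'E'
from h import *
s=snap('top','top1.png');s2=snap('side','side1.png')
a=cv2.resize(s['image'][160:270,130:260][:,:,::-1],None,fx=4,fy=4);cv2.imwrite('pics/t1.png',a)
E
```

```text
t 2.67 tcp [500.2 236.9 132.5] open 49.9 jawheading 169.31 F [-0.08 -0.25 -0.11] M [ 0.05 -0.06  0.04]
toolx [ 0.003  0.004 -1.   ] j [ 45.6  13.7 -22.3  -0.1 -53.7 -56.3]
```

View pics/side1.png

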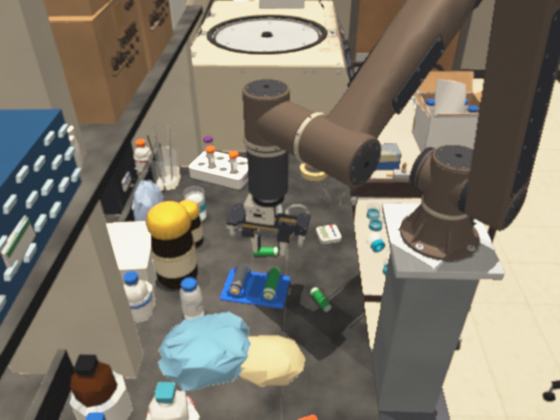

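```bash
python3 -m crank '[{"linear":[-0.054,0.1,-0.3],"rot":[0,0,0.25],"hand":0.57},{"linear":[-0.054,0.1,-0.3],"rot":[0,0,0.25],"hand":0.57},{"linear":[0,0,-0.3],"rot":[0,0,0],"hand":0.57},{"linear":[0,0,0],"rot":[0,0,0],"hand":0.57}]'; python3 st.py
```

```text
clock: 3.28
tool_pos: [0.4964, 0.252, 0.0826]
orientation: [-38.2, 89.3, 43.8]
force: [-0.5, -0.0, -0.3]
opening: 0.0501
t 3.27 tcp [496.4 252.   82.6] open 50.1 jawheading 171.99 F [-0.51 -0.03 -0.28] M [0.02 0.01 0.01]
toolx [ 0.0089  0.0085 -0.9999] j [ 47.1  17.  -25.5   0.1 -46.7 -55.1]
```

```bash
python3 -m crank '[{"linear":[-0.045,-0.05,-0.2],"rot":[-0.1,0.1,0],"hand":0.57},{"linear":[0,0,-0.25],"rot":[0,0,0],"hand":0.57},{"linear":[0,0,-0.2],"rot":[0,0,0],"hand":0.57},{"linear":[0,0,0],"rot":[0,0,0],"hand":0.57}]'; python3 st.py
```

```text
clock: 3.78
tool_pos: [0.4948, 0.2497, 0.0434]
orientation: [-50.6, 89.9, 31.4]
force: [-0.1, 0.0, -0.3]
opening: 0.05
t 3.77 tcp [494.8 249.7  43.4] open 50.0 jawheading 172.0 F [-0.1   0.01 -0.28] M [ 0.09 -0.03 -0.06]
toolx [ 0.0021  0.0013 -1.    ] j [ 47.1  20.1 -27.6   0.1 -42.2 -55.1]
```

```bash
python3 -m crank '[{"linear":[-0.01,-0.01,-0.2],"rot":[0,0,0],"hand":0.57},{"linear":[0,0,-0.15],"rot":[0,0,0],"hand":0.57},{"linear":[0,0,-0.07],"rot":[0,0,0],"hand":0.57},{"linear":[0,0,-0.02],"rot":[0,0,0],"hand":0.57},{"linear":[0,0,0],"rot":[0,0,0],"hand":0.57}]'; python3 st.py
```

```text
clock: 4.4
tool_pos: [0.4944, 0.2492, 0.0153]
orientation: [-53.2, 89.8, 28.8]
force: [-0.0, 0.3, 0.1]
opening: 0.0499
t 4.4 tcp [494.4 249.2  15.3] open 49.9 jawheading 172.01 F [-0.02  0.26  0.13] M [ 0.08 -0.01 -0.01]
toolx [ 0.0024  0.0013 -1.    ] j [ 47.1  22.3 -29.    0.1 -38.5 -55.1]
```

```bash
python3 -m crank '[{"linear":[0,0,0.03],"rot":[0,0,0],"hand":0.57},{"linear":[0,0,0],"rot":[0,0,0],"hand":0.3},{"linear":[0,0,0],"rot":[0,0,0],"hand":0.3},{"linear":[0,0,0],"rot":[0,0,0],"hand":0},{"linear":[0,0,0],"rot":[0,0,0],"hand":0},{"linear":[0,0,0],"rot":[0,0,0],"hand":0},{"linear":[0,0,0],"rot":[0,0,0],"hand":0}]'; python3 st.py
```

```text
clock: 5.28
tool_pos: [0.4948, 0.2496, 0.0181]
orientation: [-47.5, 89.8, 34.5]
force: [-0.2, -0.2, -0.1]
opening: 0.0292
t 5.28 tcp [494.8 249.6  18.1] open 29.2 jawheading 172.02 F [-0.18 -0.18 -0.05] M [ 0.03 -0.01 -0.01]
toolx [ 0.0035  0.0024 -1.    ] j [ 47.1  22.1 -28.9   0.1 -38.8 -55.1]
```

```bash
cat > c.py <<'E'
from st import *
SH=8.0; s_=-4.3; ho=-14.9
# dock coords
q=D(t); w=R@T[:,0]; jd=R@T[:,1]
th=np.arctan2(w[0],-w[2]); roll=np.degrees(np.arcsin(w[1])); yaw=np.degrees(np.arcsin(np.clip(jd[0],-1,1)))*np.sign(-jd[1])*-1
c,sn=np.cos(th),np.sin(th); a=np.array([c,sn]); p=np.array([-sn,c])
C=np.array([q[0],q[2]])-s_*a-ho*p
F=C-45*a; N=C+50*a
back=F[0]-15*abs(sn)
print('dock tcp',q,'theta',round(np.degrees(th),2),'roll',round(roll,2),'jaw in dock',np.degrees(np.arctan2(jd[1],jd[0])).round(2),'Fdock',(R@o['force']).round(2))
print('C',C.round(1),'F',F.round(1),'N',N.round(1),'back-spring(shift0)',round(back+41,1),'shift',SH,'press',round(-(back+41-SH),1),'nubfront-lip',round(N[0]+5.5*abs(sn)-47-SH,1),'lowflat z',round(F[1]-15*c,1),'nub z lo/hi',(N[1]-5.5*c).round(1),(N[1]+5.5*c).round(1))
def tgt(thd,press,Fz,y=0):
    th=np.radians(thd);c,sn=np.cos(th),np.sin(th);a=np.array([c,sn]);p=np.array([-sn,c])
    Fx=-41+SH-press+15*abs(sn)
    P=np.array([Fx,Fz])+45*a+s_*a+ho*p
    d=np.array([P[0],y,P[1]])-q
    W=R.T@(d/1000); 
    print('th',thd,'press',press,'Fz',Fz,'TCP dock',P.round(1),'ddock',d.round(1),'rows lin',(W/0.06).round(3),'rot th units',round((thd-np.degrees(np.arctan2(w[0],-w[2])))/5,2))
E
python3 -m crank '[{"linear":[0,0,0.1],"rot":[0,0,0],"hand":0},{"linear":[0,0,0.15],"rot":[0,0,0],"hand":0},{"linear":[0,0,0.4],"rot":[0,0,0],"hand":0},{"linear":[0,0,0.4],"rot":[0,0,0],"hand":0},{"linear":[0,0,0.4],"rot":[0,0,0],"hand":0},{"linear":[0,0,0.4],"rot":[0,0,0],"hand":0},{"linear":[0,0,0],"rot":[0,0,0],"hand":0}]'; python3 c.py; python3 -c "
from h import *
s=snap('side','side2.png');cv2.imwrite('pics/s2.png',cv2.resize(s['image'][150:330,190:370][:,:,::-1],None,fx=3.3,fy=3.3))"
```

```text
clock: 6.15
tool_pos: [0.4939, 0.2487, 0.1351]
orientation: [-44.8, 89.8, 37.2]
force: [0.2, 0.5, -2.7]
opening: 0.0293
t 6.15 tcp [493.9 248.7 135.1] open 29.3 jawheading 172.0 F [ 0.2   0.5  -2.72] M [ 0.12 -0.09  0.  ]
toolx [ 0.0032  0.0024 -1.    ] j [ 47.1  13.5 -22.2   0.  -54.  -55.1]
dock tcp [378.2  -5.6 135.1] theta 0.12 roll -0.2 jaw in dock 76.29 Fdock [ 0.47 -0.25 -2.72]
C [382.5 150. ] F [337.5 149.9] N [432.5 150.1] back-spring(shift0) 378.4 shift 8.0 press -370.4 nubfront-lip 377.5 lowflat z 134.9 nub z lo/hi 144.6 155.6
```

View pics/s2.png

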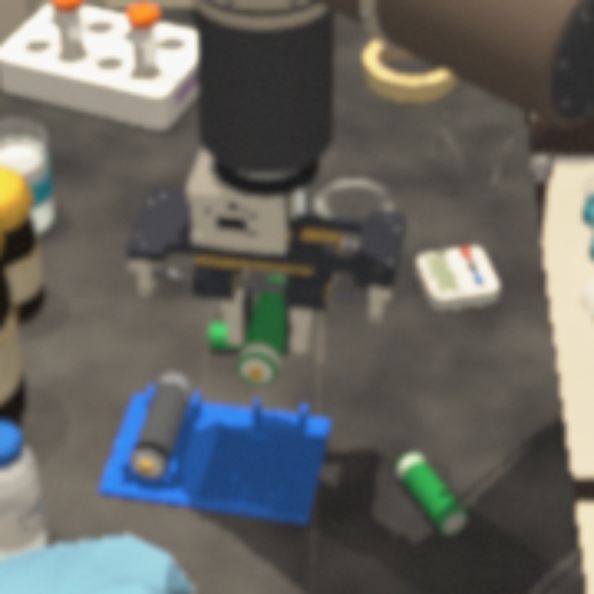

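```bash
python3 - <<'E'
from d import *
s=snap('side')
im=s['image'].astype(int)
sub=cv2.cvtColor(s['image'],cv2.COLOR_RGB2HSV)[255:270,260:278]
m=(sub[...,0]>8)&(sub[...,0]<32)&(sub[...,1]>90)
v,u=np.nonzero(m);print(len(u));q=(u.mean()+260,v.mean()+255);print(q,'nub dock @z150',D(onz(s,*q,.150)),'depth',D(dep(s,*q)))
E
python3 -m crank '[{"linear":[0.04,-0.25,0],"rot":[0,0,0.1],"hand":0},{"linear":[0.04,-0.47,0],"rot":[0,0,0.24],"hand":0},{"linear":[0.04,-0.5,0],"rot":[0,0,0.24],"hand":0},{"linear":[0.04,-0.5,0],"rot":[0,0,0.24],"hand":0},{"linear":[0.04,-0.5,0],"rot":[0,0,0.24],"hand":0},{"linear":[0.04,-0.5,0],"rot":[0,0,0.24],"hand":0},{"linear":[0.04,-0.5,0],"rot":[0,0,0.24],"hand":0},{"linear":[0.04,-0.5,0],"rot":[0,0,0.24],"hand":0},{"linear":[0.04,-0.5,0],"rot":[0,0,0.24],"hand":0},{"linear":[0.04,-0.5,0],"rot":[0,0,0.24],"hand":0},{"linear":[0.04,-0.47,0],"rot":[0,0,0.24],"hand":0},{"linear":[0.04,-0.47,0],"rot":[0,0,0.24],"hand":0},{"linear":[0,0,0],"rot":[0,0,0],"hand":0}]'; python3 c.py
```

```text
13
(np.float64(267.38461538461536), np.float64(262.61538461538464)) nub dock @z150 [430.9 -18.3 150. ] depth [430.9 -18.3 150. ]
clock: 7.88
tool_pos: [0.5103, -0.1139, 0.1189]
orientation: [111.2, 88.5, -152.6]
force: [-0.6, 0.1, -3.1]
opening: 0.0295
t 7.88 tcp [ 510.3 -113.9  118.9] open 29.5 jawheading -173.83 F [-0.55  0.11 -3.13] M [ 0.12 -0.12  0.12]
toolx [-0.0229 -0.0119 -0.9997] j [  9.3  12.7 -26.1   0.6 -52.6  -3.5]
dock tcp [ 15.7  14.3 118.9] theta -0.55 roll 1.37 jaw in dock 90.45 Fdock [ 0.17  0.54 -3.13]
C [ 20.1 133.8] F [-24.9 134.2] N [ 70.1 133.3] back-spring(shift0) 16.0 shift 8.0 press -8.0 nubfront-lip 15.2 lowflat z 119.2 nub z lo/hi 127.8 138.8
```

```bash
python3 -m crank '[{"linear":[0.075,0.056,0],"rot":[0.02,-0.27,-0.09],"hand":0},{"linear":[0.075,0.056,0],"rot":[0.99,0.1,0],"hand":0},{"linear":[0.075,0.056,0],"rot":[0.99,0.1,0],"hand":0},{"linear":[0,0,0],"rot":[0.99,0.1,0],"hand":0},{"linear":[0,0,0],"rot":[0.99,0.1,0],"hand":0},{"linear":[0,0,0],"rot":[0.8,0.08,0],"hand":0},{"linear":[0,0,0],"rot":[0,0,0],"hand":0}]'
cat >> c.py <<'E'
import sys
for k in sys.argv[1:]:
    tgt(*map(float,k.split(',')))
E
python3 c.py 25,-8,60 25,-8,45
```

```text
clock: 8.75
tool_pos: [0.523, -0.099, 0.1164]
orientation: [-0.3, 66.0, 95.6]
force: [-0.4, 0.4, -2.1]
opening: 0.0293
t 8.75 tcp [523.  -99.  116.4] open 29.3 jawheading -174.16 F [-0.41  0.37 -2.12] M [-1.6  -0.2   0.05]
toolx [-0.0396  0.405  -0.9134] j [ -8.1  20.1  -9.8 -25.2 -68.2  25.2]
dock tcp [2.930e+01 1.000e-01 1.164e+02] theta 24.01 roll -0.05 jaw in dock 90.12 Fdock [ 0.4   0.37 -2.12]
C [ 27.2 131.8] F [-13.9 113.4] N [ 72.8 152.1] back-spring(shift0) 21.0 shift 8.0 press -13.0 nubfront-lip 20.1 lowflat z 99.7 nub z lo/hi 147.1 157.1
th 25.0 press -8.0 Fz 60.0 TCP dock [24.5 63.7] ddock [ -4.8  -0.1 -52.7] rows lin [ 0.01  -0.079 -0.878] rot th units 0.2
th 25.0 press -8.0 Fz 45.0 TCP dock [24.5 48.7] ddock [ -4.8  -0.1 -67.7] rows lin [ 0.01  -0.079 -1.128] rot th units 0.2
```

```bash
python3 -m crank '[{"linear":[0.005,-0.03,-0.3],"rot":[0.1,0.01,0],"hand":0},{"linear":[0.005,-0.03,-0.3],"rot":[0.1,0.01,0],"hand":0},{"linear":[0,0,-0.2],"rot":[0,0,0],"hand":0},{"linear":[0,0,0],"rot":[0,0,0],"hand":0}]';python3 c.py 25,-6,45; python3 -c "
from h import *
s=snap('side','side3.png');cv2.imwrite('pics/s3.png',cv2.resize(s['image'][140:240,210:330][:,:,::-1],None,fx=6,fy=6,interpolation=cv2.INTER_CUBIC))"
```

```text
clock: 9.25
tool_pos: [0.5224, -0.1007, 0.0639]
orientation: [-0.0, 65.1, 95.9]
force: [0.1, -0.1, -1.3]
opening: 0.0292
t 9.25 tcp [ 522.4 -100.7   63.9] open 29.2 jawheading -174.03 F [ 0.12 -0.1  -1.35] M [-1.62 -0.2   0.01]
toolx [-0.0437  0.4193 -0.9068] j [ -9.1  24.2 -11.4 -27.  -63.9  29.1]
dock tcp [27.6  0.9 63.9] theta 24.93 roll 0.1 jaw in dock 90.25 Fdock [-0.11 -0.11 -1.35]
C [25.2 79.2] F [-15.6  60.3] N [ 70.6 100.3] back-spring(shift0) 19.1 shift 8.0 press -11.1 nubfront-lip 17.9 lowflat z 46.7 nub z lo/hi 95.3 105.3
th 25.0 press -6.0 Fz 45.0 TCP dock [22.5 48.7] ddock [ -5.1  -0.9 -15.2] rows lin [ 0.023 -0.083 -0.253] rot th units 0.01
```

View pics/s3.png

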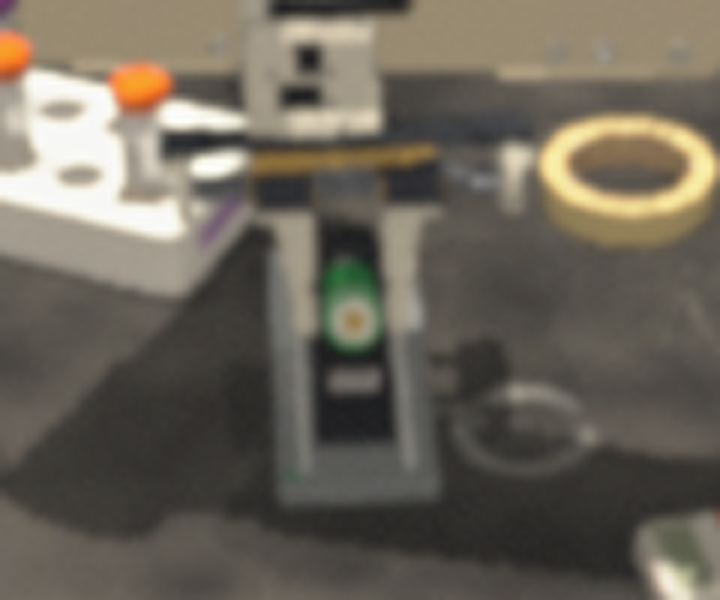

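```bash
python3 -m crank '[{"linear":[0.012,-0.04,-0.09],"rot":[0,0,-0.05],"hand":0},{"linear":[0.011,-0.03,-0.09],"rot":[0,0,0],"hand":0},{"linear":[0,0,-0.04],"rot":[0,0,0],"hand":0},{"linear":[0,0,0],"rot":[0,0,0],"hand":0}]';python3 c.py 25,-3,45
```

```text
clock: 9.8
tool_pos: [0.5251, -0.1055, 0.0516]
orientation: [-0.4, 65.1, 95.3]
force: [-0.6, -0.3, -1.0]
opening: 0.0297
t 9.8 tcp [ 525.1 -105.5   51.6] open 29.7 jawheading -174.27 F [-0.62 -0.29 -1.04] M [-1.58 -0.2  -0.  ]
toolx [-0.039   0.4185 -0.9074] j [ -9.5  25.3 -11.5 -27.2 -62.8  30. ]
dock tcp [22.6 -1.3 51.6] theta 24.85 roll -0.16 jaw in dock 90.01 Fdock [-0.23  0.65 -1.04]
C [20.2 66.9] F [-20.6  48. ] N [65.6 87.9] back-spring(shift0) 14.1 shift 8.0 press -6.1 nubfront-lip 12.9 lowflat z 34.4 nub z lo/hi 83.0 92.9
th 25.0 press -3.0 Fz 45.0 TCP dock [19.5 48.7] ddock [-3.1  1.3 -2.9] rows lin [-0.016 -0.053 -0.048] rot th units 0.03
```

```bash
python3 -m crank '[{"linear":[-0.012,0,-0.04],"rot":[0,0,0],"hand":0},{"linear":[0,0,0],"rot":[0,0,0],"hand":0}]';python3 c.py 25,-3,45 25,1,45
```

```text
clock: 10.05
tool_pos: [0.5244, -0.1055, 0.0493]
orientation: [-0.5, 65.2, 95.3]
force: [0.1, 0.9, -1.5]
opening: 0.0291
t 10.05 tcp [ 524.4 -105.5   49.3] open 29.1 jawheading -174.27 F [ 0.07  0.86 -1.46] M [-1.55 -0.2  -0.07]
toolx [-0.0385  0.4184 -0.9074] j [ -9.6  25.4 -11.6 -27.3 -62.5  30.1]
dock tcp [22.6 -0.7 49.3] theta 24.85 roll -0.19 jaw in dock 90.01 Fdock [ 0.85 -0.16 -1.46]
C [20.2 64.6] F [-20.6  45.7] N [65.6 85.6] back-spring(shift0) 14.1 shift 8.0 press -6.1 nubfront-lip 12.9 lowflat z 32.1 nub z lo/hi 80.6 90.6
th 25.0 press -3.0 Fz 45.0 TCP dock [19.5 48.7] ddock [-3.1  0.7 -0.6] rows lin [-0.007 -0.052 -0.01 ] rot th units 0.03
th 25.0 press 1.0 Fz 45.0 TCP dock [15.5 48.7] ddock [-7.1  0.7 -0.6] rows lin [ 0.    -0.119 -0.01 ] rot th units 0.03
```

```bash
python3 -m crank '[{"linear":[-0.004,-0.03,-0.01],"rot":[0,0,0],"hand":0},{"linear":[0,-0.03,0],"rot":[0,0,0],"hand":0},{"linear":[0,0,0],"rot":[0,0,0],"hand":0}]';python3 c.py; python3 -m crank '[{"linear":[0.002,-0.025,0],"rot":[0,0,0],"hand":0},{"linear":[0,0,0],"rot":[0,0,0],"hand":0}]';python3 c.py
```

```text
clock: 10.42
tool_pos: [0.5243, -0.1094, 0.0489]
orientation: [-0.6, 65.2, 95.2]
force: [-0.9, -0.4, -1.6]
opening: 0.0293
t 10.43 tcp [ 524.3 -109.4   48.9] open 29.3 jawheading -174.27 F [-0.92 -0.43 -1.62] M [-1.53 -0.19  0.03]
toolx [-0.0382  0.4183 -0.9075] j [ -9.9  25.6 -11.5 -27.2 -62.6  30.5]
dock tcp [18.7 -0.2 48.9] theta 24.83 roll -0.21 jaw in dock 90.02 Fdock [-0.34  0.95 -1.62]
C [16.3 64.2] F [-24.5  45.3] N [61.7 85.2] back-spring(shift0) 10.2 shift 8.0 press -2.2 nubfront-lip 9.0 lowflat z 31.7 nub z lo/hi 80.2 90.2
clock: 10.68
tool_pos: [0.5245, -0.1111, 0.0489]
orientation: [-0.6, 65.2, 95.2]
force: [0.0, -0.5, -2.6]
opening: 0.0293
t 10.68 tcp [ 524.5 -111.1   48.9] open 29.3 jawheading -174.27 F [ 0.02 -0.53 -2.62] M [-1.61 -0.18  0.  ]
toolx [-0.0381  0.4183 -0.9075] j [-10.1  25.6 -11.4 -27.1 -62.7  30.6]
dock tcp [17.1 -0.2 48.9] theta 24.83 roll -0.22 jaw in dock 90.01 Fdock [-0.53  0.03 -2.62]
C [14.7 64.2] F [-26.1  45.3] N [60.1 85.2] back-spring(shift0) 8.6 shift 8.0 press -0.6 nubfront-lip 7.4 lowflat z 31.7 nub z lo/hi 80.2 90.2
```

```bash
for i in 1 2; do python3 -m crank '[{"linear":[0.0025,-0.025,0],"rot":[0,0,0],"hand":0},{"linear":[0,0,0],"rot":[0,0,0],"hand":0}]' >/dev/null;python3 c.py; done
```

```text
t 10.93 tcp [ 524.5 -112.1   49. ] open 29.4 jawheading -174.27 F [-1.17  0.38 -1.38] M [-1.1  -0.22 -0.03]
toolx [-0.0383  0.4191 -0.9071] j [-10.2  25.7 -11.3 -27.1 -62.8  30.7]
dock tcp [16.1 -0.1 49. ] theta 24.89 roll -0.21 jaw in dock 90.01 Fdock [ 0.5   1.12 -1.38]
C [13.7 64.3] F [-27.1  45.4] N [59.1 85.4] back-spring(shift0) 7.6 shift 8.0 press 0.4 nubfront-lip 6.4 lowflat z 31.8 nub z lo/hi 80.4 90.4
t 11.18 tcp [ 524.6 -112.8   49. ] open 29.2 jawheading -174.27 F [ 1.48  3.6  -1.14] M [-0.56 -0.27 -0.1 ]
toolx [-0.0387  0.4202 -0.9066] j [-10.3  25.8 -11.2 -27.2 -62.9  30.8]
dock tcp [15.4 -0.1 49. ] theta 24.96 roll -0.19 jaw in dock 90.02 Fdock [ 3.44 -1.84 -1.14]
C [13.  64.3] F [-27.8  45.3] N [58.3 85.4] back-spring(shift0) 6.9 shift 8.0 press 1.1 nubfront-lip 5.7 lowflat z 31.7 nub z lo/hi 80.4 90.4
```

```bash
for i in 1 2; do python3 -m crank '[{"linear":[0.003,-0.03,0],"rot":[0,0,0],"hand":0},{"linear":[0.003,-0.03,0],"rot":[0,0,0],"hand":0}]' >/dev/null;python3 c.py; done
```

```text
t 11.43 tcp [ 524.8 -115.6   49. ] open 29.1 jawheading -174.25 F [ 0.04  5.28 -0.59] M [ 0.36 -0.27 -0.08]
toolx [-0.0392  0.4214 -0.906 ] j [-10.6  25.9 -11.  -27.1 -63.2  31. ]
dock tcp [12.6 -0.  49. ] theta 25.04 roll -0.17 jaw in dock 90.03 Fdock [ 5.25 -0.56 -0.59]
C [10.2 64.3] F [-30.6  45.3] N [55.5 85.5] back-spring(shift0) 4.1 shift 8.0 press 3.9 nubfront-lip 2.8 lowflat z 31.7 nub z lo/hi 80.5 90.5
t 11.68 tcp [ 524.9 -117.7   49.1] open 29.2 jawheading -174.26 F [-0.12  7.86 -0.03] M [ 1.01 -0.32 -0.07]
toolx [-0.0397  0.4237 -0.9049] j [-10.9  26.1 -10.8 -27.2 -63.4  31.2]
dock tcp [10.4  0.  49.1] theta 25.19 roll -0.15 jaw in dock 90.03 Fdock [ 7.83 -0.66 -0.03]
C [ 7.9 64.4] F [-32.8  45.3] N [53.2 85.7] back-spring(shift0) 1.8 shift 8.0 press 6.2 nubfront-lip 0.5 lowflat z 31.7 nub z lo/hi 80.7 90.7
```

```bash
for i in 1 2; do python3 -m crank '[{"linear":[0.003,-0.032,0],"rot":[0,0,0],"hand":0},{"linear":[0.003,-0.032,0],"rot":[-0.02,0,0],"hand":0}]' >/dev/null;python3 c.py; done;  python3 -c "
from h import *
s=snap('side','side4.png');cv2.imwrite('pics/s4.png',cv2.resize(s['image'][140:240,210:330][:,:,::-1],None,fx=6,fy=6,interpolation=cv2.INTER_CUBIC))"; python3 c.py
```

```text
t 11.93 tcp [ 525.1 -119.4   49.2] open 28.9 jawheading -174.26 F [0.06 8.96 0.14] M [ 1.47 -0.44 -0.2 ]
toolx [-0.0404  0.4255 -0.9041] j [-11.1  26.2 -10.6 -27.2 -63.7  31.4]
dock tcp [ 8.8  0.  49.2] theta 25.3 roll -0.12 jaw in dock 90.03 Fdock [ 8.91 -0.96  0.14]
C [ 6.3 64.5] F [-34.4  45.3] N [51.5 85.9] back-spring(shift0) 0.2 shift 8.0 press 7.8 nubfront-lip -1.1 lowflat z 31.7 nub z lo/hi 80.9 90.8
t 12.18 tcp [ 525.1 -120.3   49.3] open 29.2 jawheading -174.26 F [ 0.42  9.36 -0.19] M [ 1.79 -0.42 -0.16]
toolx [-0.0414  0.428  -0.9028] j [-11.3  26.3 -10.4 -27.3 -63.9  31.6]
dock tcp [ 7.8  0.1 49.3] theta 25.47 roll -0.08 jaw in dock 90.03 Fdock [ 9.27 -1.35 -0.19]
C [ 5.3 64.6] F [-35.4  45.3] N [50.4 86.1] back-spring(shift0) -0.8 shift 8.0 press 8.8 nubfront-lip -2.2 lowflat z 31.7 nub z lo/hi 81.1 91.1
t 12.22 tcp [ 525.1 -120.4   49.3] open 29.2 jawheading -174.26 F [ 0.17  9.14 -0.14] M [ 1.74 -0.4  -0.21]
toolx [-0.0415  0.428  -0.9028] j [-11.3  26.3 -10.4 -27.3 -63.9  31.6]
dock tcp [ 7.8  0.1 49.3] theta 25.47 roll -0.08 jaw in dock 90.03 Fdock [ 9.08 -1.08 -0.14]
C [ 5.3 64.6] F [-35.4  45.3] N [50.4 86.1] back-spring(shift0) -0.8 shift 8.0 press 8.8 nubfront-lip -2.2 lowflat z 31.7 nub z lo/hi 81.1 91.1
```

View pics/s4.png

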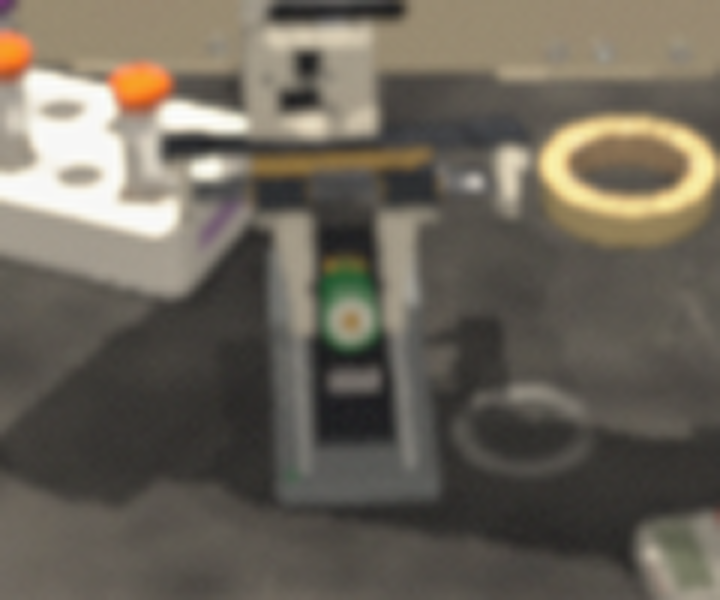

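```bash
cat > nub.py <<'E'
from c import *
def nub():
    s=snap('side');N3=O+R.T@(np.array([N[0],q[1],N[1]])/1000)
    e=proj(s,N3);u0,v0=int(e[0]),int(e[1])
    r=8;sub=cv2.cvtColor(s['image'],cv2.COLOR_RGB2HSV)[v0-r:v0+r,u0-r:u0+r]
    m=((sub[...,0]>8)&(sub[...,0]<28)&(sub[...,1]>90)&(sub[...,2]>80)).astype(np.uint8)
    nn,l,st,cc=cv2.connectedComponentsWithStats(m)
    best=None
    for i in range(1,nn):
        p=cc[i]+[u0-r,v0-r]
        print('  blob',st[i,4],p.round(1),'expected',np.round(e,1))
        if st[i,4]>=3:
            # angle scan
            ths=np.degrees(th)+np.arange(-30,30.1,.25)
            G=np.array([q[0],q[2]])-ho*np.array([-sn,c])  # grasp axis pt on cell
            err=[np.linalg.norm(np.array(proj(s,O+R.T@(np.array([G[0]+(50-s_)*np.cos(np.radians(x)),q[1],G[1]+(50-s_)*np.sin(np.radians(x))])/1000)))-p) for x in ths]
            print('  cell angle est',ths[np.argmin(err)].round(2),'tool',np.degrees(th).round(2),'res px',min(err).round(2))
if __name__=='__main__': nub()
E
python3 nub.py
```

```text
t 12.22 tcp [ 525.1 -120.4   49.3] open 29.2 jawheading -174.26 F [ 0.17  9.14 -0.14] M [ 1.74 -0.4  -0.21]
toolx [-0.0415  0.428  -0.9028] j [-11.3  26.3 -10.4 -27.3 -63.9  31.6]
dock tcp [ 7.8  0.1 49.3] theta 25.47 roll -0.08 jaw in dock 90.03 Fdock [ 9.08 -1.08 -0.14]
C [ 5.3 64.6] F [-35.4  45.3] N [50.4 86.1] back-spring(shift0) -0.8 shift 8.0 press 8.8 nubfront-lip -2.2 lowflat z 31.7 nub z lo/hi 81.1 91.1
  blob 2 [264.5 184. ] expected [268.5 192.3]
  blob 4 [268.  193.2] expected [268.5 192.3]
  cell angle est 22.47 tool 25.47 res px 0.57
```

```bash
python3 -m crank '[{"linear":[0.004,-0.04,-0.003],"rot":[-0.03,0,0],"hand":0},{"linear":[0.004,-0.045,-0.003],"rot":[-0.05,0,0],"hand":0}]' >/dev/null;python3 nub.py
```

```text
t 12.53 tcp [ 525.2 -121.9   49.1] open 29.0 jawheading -174.25 F [-0.08 10.75 -0.43] M [ 2.32 -0.48 -0.23]
toolx [-0.0425  0.4265 -0.9035] j [-11.4  26.4 -10.3 -27.1 -64.   31.5]
dock tcp [ 6.2  0.1 49.1] theta 25.38 roll -0.01 jaw in dock 90.03 Fdock [10.7  -0.99 -0.43]
C [ 3.7 64.4] F [-37.   45.1] N [48.9 85.8] back-spring(shift0) -2.4 shift 8.0 press 10.4 nubfront-lip -3.8 lowflat z 31.6 nub z lo/hi 80.9 90.8
  blob 1 [264. 184.] expected [268.5 192.1]
  blob 4 [268.2 193. ] expected [268.5 192.1]
  cell angle est 22.38 tool 25.38 res px 0.3
```

```bash
python3 c.py 25,11,45.3 22.5,11,45.5 20,11,45.5 15,11,45.5 10,11,45.5 5,11,45.5 0,11,45.5 | grep th\
```

```text
th 25.0 press 11.0 Fz 45.3 TCP dock [ 5.5 49. ] ddock [-0.7 -0.1 -0.1] rows lin [ 0.003 -0.011 -0.002] rot th units -0.07
th 22.5 press 11.0 Fz 45.5 TCP dock [ 5.  47.3] ddock [-1.2 -0.1 -1.8] rows lin [ 0.004 -0.019 -0.03 ] rot th units -0.57
th 20.0 press 11.0 Fz 45.5 TCP dock [ 4.5 45.4] ddock [-1.7 -0.1 -3.7] rows lin [ 0.005 -0.028 -0.061] rot th units -1.07
th 15.0 press 11.0 Fz 45.5 TCP dock [ 3.1 41.6] ddock [-3.1 -0.1 -7.5] rows lin [ 0.007 -0.052 -0.124] rot th units -2.07
th 10.0 press 11.0 Fz 45.5 TCP dock [ 1.3 37.9] ddock [ -4.9  -0.1 -11.2] rows lin [ 0.01  -0.082 -0.187] rot th units -3.07
th 5.0 press 11.0 Fz 45.5 TCP dock [-0.8 34.2] ddock [ -7.   -0.1 -14.9] rows lin [ 0.013 -0.117 -0.248] rot th units -4.07
th 0.0 press 11.0 Fz 45.5 TCP dock [-3.3 30.6] ddock [ -9.5  -0.1 -18.5] rows lin [ 0.017 -0.157 -0.308] rot th units -5.07
```

```bash
python3 -m crank '[{"linear":[0.004,-0.037,-0.03],"rot":[-0.5,-0.05,0],"hand":0},{"linear":[0.004,-0.039,-0.031],"rot":[-0.5,-0.05,0],"hand":0}]' >/dev/null;python3 nub.py;python3 c.py 15,11,45.5|tail -1
```

```text
t 12.82 tcp [ 525.5 -123.6   45.1] open 28.9 jawheading -174.35 F [-0.2  12.06 -1.08] M [ 2.77 -0.31 -0.17]
toolx [-0.035   0.3496 -0.9362] j [ -8.2  24.8 -13.3 -23.4 -59.2  27.2]
dock tcp [ 4.5 -0.  45.1] theta 20.57 roll 0.0 jaw in dock 89.93 Fdock [12.02 -1.   -1.08]
C [ 3.3 60.6] F [-38.8  44.7] N [50.1 78.1] back-spring(shift0) -3.1 shift 8.0 press 11.1 nubfront-lip -3.0 lowflat z 30.7 nub z lo/hi 73.0 83.3
  blob 5 [268. 195.] expected [268.5 194.3]
  cell angle est 18.32 tool 20.57 res px 0.57
th 15.0 press 11.0 Fz 45.5 TCP dock [ 3.1 41.6] ddock [-2.  -0.1 -3.5] rows lin [ 0.005 -0.034 -0.058] rot th units -1.09
```

```bash
python3 -m crank '[{"linear":[0.004,-0.04,-0.028],"rot":[-0.53,-0.05,0.01],"hand":0},{"linear":[0.004,-0.042,-0.028],"rot":[-0.55,-0.05,0.01],"hand":0}]' >/dev/null;python3 nub.py;python3 c.py 10,11,45.5|tail -1
```

```text
t 13.12 tcp [ 525.6 -124.7   41.1] open 29.3 jawheading -174.3 F [-0.35 12.32 -3.49] M [ 3.13 -0.28 -0.13]
toolx [-0.0278  0.2609 -0.965 ] j [ -4.4  23.2 -17.  -18.6 -54.1  21.6]
dock tcp [ 3.4  0.1 41.1] theta 15.21 roll 0.1 jaw in dock 89.98 Fdock [12.3  -0.88 -3.49]
C [ 3.6 56.6] F [-39.8  44.8] N [51.9 69.7] back-spring(shift0) -2.7 shift 8.0 press 10.7 nubfront-lip -1.7 lowflat z 30.3 nub z lo/hi 64.4 75.0
  blob 6 [267.8 197.2] expected [268.7 196.9]
  cell angle est 14.21 tool 15.21 res px 0.83
th 10.0 press 11.0 Fz 45.5 TCP dock [ 1.3 37.9] ddock [-2.6 -0.2 -3.2] rows lin [ 0.008 -0.043 -0.053] rot th units -1.02
```

```bash
python3 -m crank '[{"linear":[0.005,-0.05,-0.026],"rot":[-0.52,-0.05,0],"hand":0},{"linear":[0.005,-0.052,-0.026],"rot":[-0.52,-0.05,0],"hand":0}]' >/dev/null;python3 nub.py;python3 c.py 5,11.3,45.5|tail -1
```

```text
t 13.43 tcp [ 525.7 -126.4   37.2] open 29.2 jawheading -174.36 F [-0.63 14.93 -2.25] M [ 4.88  0.11 -0.07]
toolx [-0.0196  0.1735 -0.9846] j [ -0.6  22.  -20.9 -13.2 -49.2  15.1]
dock tcp [ 1.7  0.1 37.2] theta 10.06 roll 0.13 jaw in dock 89.93 Fdock [14.92 -0.86 -2.25]
C [ 3.3 52.6] F [-41.   44.8] N [52.6 61.4] back-spring(shift0) -2.6 shift 8.0 press 10.6 nubfront-lip -1.5 lowflat z 30.0 nub z lo/hi 55.9 66.8
  blob 6 [268.  199.5] expected [268.7 199.2]
  cell angle est 8.81 tool 10.06 res px 0.72
th 5.0 press 11.3 Fz 45.5 TCP dock [-1.1 34.2] ddock [-2.9 -0.3 -2.8] rows lin [ 0.01  -0.048 -0.047] rot th units -0.99
```

```bash
python3 c.py 8,11,45.8 5,11.3,45.8; python3 -c "
from h import *
s=snap('side','side5.png');cv2.imwrite('pics/s5.png',cv2.resize(s['image'][170:230,230:310][:,:,::-1],None,fx=9,fy=9,interpolation=cv2.INTER_CUBIC))"; python3 c.py | head -1
```

```text
t 13.47 tcp [ 525.5 -126.3   37. ] open 29.2 jawheading -174.33 F [ 0.48 12.39 -4.78] M [ 3.15 -0.34 -0.01]
toolx [-0.0196  0.1713 -0.985 ] j [ -0.5  21.9 -21.  -13.1 -49.1  14.9]
dock tcp [ 1.8  0.3 37. ] theta 9.93 roll 0.14 jaw in dock 89.95 Fdock [12.28 -1.71 -4.78]
C [ 3.5 52.4] F [-40.9  44.7] N [52.7 61. ] back-spring(shift0) -2.4 shift 8.0 press 10.4 nubfront-lip -1.3 lowflat z 29.9 nub z lo/hi 55.6 66.5
th 8.0 press 11.0 Fz 45.8 TCP dock [ 0.5 36.7] ddock [-1.3 -0.3 -0.3] rows lin [ 0.007 -0.022 -0.005] rot th units -0.39
th 5.0 press 11.3 Fz 45.8 TCP dock [-1.1 34.5] ddock [-2.9 -0.3 -2.5] rows lin [ 0.01  -0.048 -0.042] rot th units -0.99
t 13.53 tcp [ 525.5 -126.3   37.2] open 29.4 jawheading -174.26 F [ 0.65 11.24 -3.59] M [ 3.3  -0.27 -0.11]
```

View pics/s5.png

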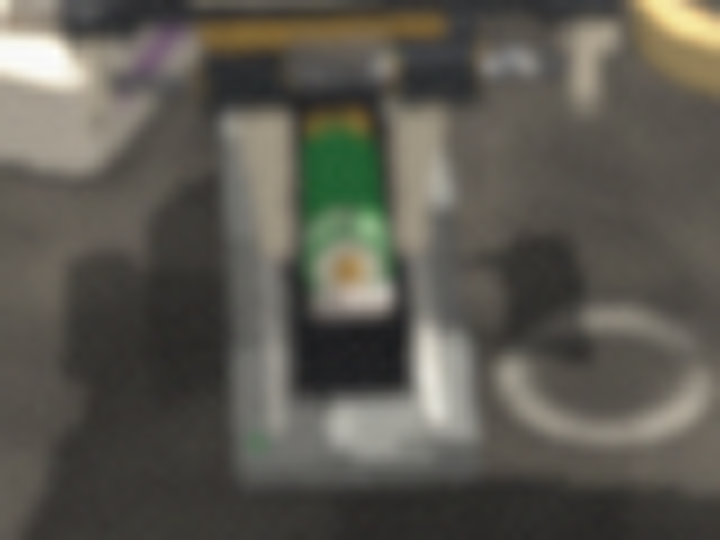

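```bash
python3 -m crank '[{"linear":[0.006,-0.05,0.012],"rot":[0,0,0],"hand":0}]' >/dev/null;python3 c.py 7,11.5,45.6; python3 -m crank '[{"linear":[0.002,-0.045,0.008],"rot":[-0.1,0,0],"hand":0}]' >/dev/null;python3 c.py 7,11.5,45.6
```

```text
t 13.65 tcp [ 525.5 -127.1   37.4] open 29.2 jawheading -174.24 F [ 0.85 14.27 -3.35] M [ 4.14 -0.46 -0.09]
toolx [-0.0209  0.1751 -0.9843] j [ -0.7  22.  -20.8 -13.3 -49.4  15.3]
dock tcp [ 1.1  0.4 37.4] theta 10.15 roll 0.19 jaw in dock 90.04 Fdock [14.11 -2.26 -3.35]
C [ 2.7 52.8] F [-41.6  44.9] N [51.9 61.6] back-spring(shift0) -3.2 shift 8.0 press 11.2 nubfront-lip -2.1 lowflat z 30.1 nub z lo/hi 56.2 67.1
th 7.0 press 11.5 Fz 45.6 TCP dock [-0.5 35.8] ddock [-1.6 -0.4 -1.6] rows lin [ 0.009 -0.025 -0.027] rot th units -0.63
t 13.78 tcp [ 525.6 -127.8   37.4] open 29.1 jawheading -174.27 F [ 1.45 14.5  -5.28] M [ 4.3  -0.61 -0.13]
toolx [-0.0212  0.1689 -0.9854] j [ -0.5  21.9 -21.  -12.9 -49.1  14.8]
dock tcp [ 0.3  0.4 37.4] theta 9.8 roll 0.24 jaw in dock 90.02 Fdock [14.29 -2.89 -5.28]
C [ 2.  52.8] F [-42.3  45.2] N [51.3 61.3] back-spring(shift0) -3.9 shift 8.0 press 11.9 nubfront-lip -2.8 lowflat z 30.4 nub z lo/hi 55.9 66.7
th 7.0 press 11.5 Fz 45.6 TCP dock [-0.5 35.8] ddock [-0.8 -0.4 -1.6] rows lin [ 0.008 -0.012 -0.027] rot th units -0.56
```

```bash
python3 -m crank '[{"linear":[0.01,-0.036,-0.022],"rot":[-0.45,-0.05,0],"hand":0},{"linear":[0.01,-0.04,-0.024],"rot":[-0.5,-0.05,0],"hand":0}]' >/dev/null;python3 c.py 0,11.5,45.3
```

```text
t 14.03 tcp [ 526.  -129.1   33.5] open 29.5 jawheading -174.45 F [-2.82 14.89 -2.27] M [ 5.36  0.64 -0.  ]
toolx [-0.0138  0.0902 -0.9958] j [  2.9  21.2 -24.7  -7.4 -44.9   7.9]
dock tcp [-0.9  0.1 33.5] theta 5.23 roll 0.27 jaw in dock 89.83 Fdock [15.1   1.32 -2.27]
C [ 2.  48.7] F [-42.8  44.6] N [51.8 53.3] back-spring(shift0) -3.2 shift 8.0 press 11.2 nubfront-lip -2.7 lowflat z 29.7 nub z lo/hi 47.8 58.8
th 0.0 press 11.5 Fz 45.3 TCP dock [-3.8 30.4] ddock [-2.9 -0.1 -3.1] rows lin [ 0.006 -0.048 -0.052] rot th units -1.05
```

```bash
python3 -m crank '[{"linear":[0.006,-0.048,-0.016],"rot":[-0.5,-0.08,0.02],"hand":0},{"linear":[0.006,-0.048,-0.022],"rot":[-0.52,-0.07,0.02],"hand":0}]' >/dev/null;python3 c.py 0,11,45.3
```

```text
t 14.28 tcp [ 526.2 -131.3   30.1] open 29.6 jawheading -174.32 F [-3.53 16.62  0.67] M [6.18 1.41 0.02]
toolx [-0.0012  0.0029 -1.    ] j [  6.6  20.4 -29.4  -0.3 -40.3  -0.7]
dock tcp [-3.3  0.1 30.1] theta 0.17 roll 0.05 jaw in dock 89.96 Fdock [16.89  1.86  0.67]
C [ 1. 45.] F [-44.   44.9] N [51.  45.2] back-spring(shift0) -3.1 shift 8.0 press 11.1 nubfront-lip -4.0 lowflat z 29.9 nub z lo/hi 39.7 50.7
th 0.0 press 11.0 Fz 45.3 TCP dock [-3.3 30.4] ddock [ 0.  -0.1  0.3] rows lin [0.002 0.    0.005] rot th units -0.03
```

```bash
python3 -m crank '[{"linear":[0,-0.012,0.006],"rot":[0,0,0],"hand":0},{"linear":[0,0,0],"rot":[0,0,0],"hand":0}]' >/dev/null;python3 nub.py
```

```text
t 14.53 tcp [ 526.  -129.8   30. ] open 29.0 jawheading -174.17 F [-2.02  6.25 -0.08] M [2.28 0.48 0.02]
toolx [-0.0014  0.0033 -1.    ] j [  6.7  20.3 -29.5  -0.3 -40.2  -0.7]
dock tcp [-1.7  0.2 30. ] theta 0.2 roll 0.06 jaw in dock 90.11 Fdock [ 6.42  1.38 -0.08]
C [ 2.5 44.9] F [-42.5  44.8] N [52.5 45.1] back-spring(shift0) -1.5 shift 8.0 press 9.5 nubfront-lip -2.4 lowflat z 29.8 nub z lo/hi 39.6 50.6
```

```bash
python3 -m crank '[{"linear":[0,0.006,0.004],"rot":[0,0,0],"hand":0},{"linear":[0,0.006,0.002],"rot":[0,0,0],"hand":0}]' >/dev/null;python3 nub.py
```

```text
t 14.82 tcp [ 525.8 -128.1   30.1] open 29.1 jawheading -174.18 F [-1.81  6.43 -2.37] M [ 2.45  0.38 -0.02]
toolx [-0.0015  0.0044 -1.    ] j [  6.9  20.3 -29.5  -0.4 -40.3  -0.7]
dock tcp [-0.   0.2 30.1] theta 0.26 roll 0.06 jaw in dock 90.11 Fdock [ 6.58  1.16 -2.37]
C [ 4.2 45. ] F [-40.8  44.8] N [54.2 45.2] back-spring(shift0) 0.2 shift 8.0 press 7.8 nubfront-lip -0.7 lowflat z 29.8 nub z lo/hi 39.7 50.7
```

```bash
python3 -m crank '[{"linear":[0,0.006,0.002],"rot":[0,0,0],"hand":0},{"linear":[0,0.006,0.002],"rot":[-0.02,0,0],"hand":0}]' >/dev/null;python3 c.py;python3 -m crank '[{"linear":[-0.001,0.008,0.002],"rot":[-0.02,0,0],"hand":0},{"linear":[-0.001,0.008,0.002],"rot":[0,0,0],"hand":0}]' >/dev/null;python3 nub.py
```

```text
t 15.12 tcp [ 525.7 -126.8   30.1] open 29.2 jawheading -174.18 F [-2.67  5.11 -2.98] M [ 2.23  0.39 -0.01]
toolx [-0.0017  0.0033 -1.    ] j [  7.1  20.3 -29.6  -0.3 -40.2  -1. ]
dock tcp [ 1.3  0.2 30.1] theta 0.2 roll 0.08 jaw in dock 90.1 Fdock [ 5.35  2.14 -2.98]
C [ 5.5 45. ] F [-39.5  44.9] N [55.5 45.2] back-spring(shift0) 1.5 shift 8.0 press 6.5 nubfront-lip 0.6 lowflat z 29.9 nub z lo/hi 39.7 50.7
t 15.38 tcp [ 525.5 -125.4   30.1] open 29.2 jawheading -174.19 F [-0.59  4.98 -2.87] M [1.99 0.27 0.08]
toolx [-0.0018  0.002  -1.    ] j [  7.3  20.2 -29.7  -0.2 -40.2  -1.3]
dock tcp [ 2.7  0.2 30.1] theta 0.12 roll 0.09 jaw in dock 90.1 Fdock [ 5.02  0.09 -2.87]
C [ 7. 45.] F [-38.   44.9] N [57.  45.1] back-spring(shift0) 2.9 shift 8.0 press 5.1 nubfront-lip 2.0 lowflat z 29.9 nub z lo/hi 39.6 50.6
```

```bash
for i in 1 2; do python3 -m crank '[{"linear":[-0.001,0.01,0.001],"rot":[0,0,0],"hand":0}, {"linear":[-0.001,0.006,0.001],"rot":[0,0,0],"hand":0}]' >/dev/null;python3 c.py;done
```

```text
t 15.68 tcp [ 525.4 -124.3   30.1] open 29.2 jawheading -174.18 F [-0.76  1.73 -2.6 ] M [0.78 0.1  0.03]
toolx [-0.0017  0.0021 -1.    ] j [  7.4  20.2 -29.7  -0.2 -40.1  -1.4]
dock tcp [ 3.8  0.2 30.1] theta 0.13 roll 0.08 jaw in dock 90.1 Fdock [ 1.8   0.58 -2.6 ]
C [ 8.1 45. ] F [-36.9  44.9] N [58.1 45.1] back-spring(shift0) 4.0 shift 8.0 press 4.0 nubfront-lip 3.1 lowflat z 29.9 nub z lo/hi 39.6 50.6
t 15.93 tcp [ 525.4 -124.3   30.1] open 29.8 jawheading -174.18 F [ 0.47  0.32 -5.63] M [-0.13 -0.26  0.04]
toolx [-0.0018  0.0011 -1.    ] j [  7.4  20.2 -29.8  -0.1 -40.1  -1.5]
dock tcp [ 3.9  0.2 30.1] theta 0.07 roll 0.09 jaw in dock 90.1 Fdock [ 0.27 -0.5  -5.63]
C [ 8.2 45. ] F [-36.8  44.9] N [58.2 45.1] back-spring(shift0) 4.2 shift 8.0 press 3.8 nubfront-lip 3.2 lowflat z 29.9 nub z lo/hi 39.6 50.6
```

```bash
python3 -m crank '[{"linear":[0,0,0],"rot":[0,0,0],"hand":0.4},{"linear":[0,0,0],"rot":[0,0,0],"hand":0.5},{"linear":[0,0,0],"rot":[0,0,0],"hand":0.57},{"linear":[0,0,0],"rot":[0,0,0],"hand":0.57},{"linear":[0,0,0.1],"rot":[0,0,0],"hand":0.57},{"linear":[0,0,0.2],"rot":[0,0,0],"hand":0.57},{"linear":[0,0,0.4],"rot":[0,0,0],"hand":0.57},{"linear":[0,0,0.6],"rot":[0,0,0],"hand":0.57},{"linear":[0,0,0.6],"rot":[0,0,0],"hand":0.57},{"linear":[0,0.5,0.6],"rot":[0,0,0],"hand":0.57},{"linear":[0,0.8,0.3],"rot":[0,0,0],"hand":0.57},{"linear":[0,0.8,0],"rot":[0,0,0],"hand":0.57},{"linear":[0,0.8,0],"rot":[0,0,0],"hand":0.57},{"linear":[0,0,0],"rot":[0,0,0],"hand":0.57}]';python3 - <<'E'
from d import *
a=snap('top','top6.png');s=snap('side','side6.png')
A=cv2.resize(a['image'][185:250,280:380][:,:,::-1],None,fx=6,fy=6,interpolation=cv2.INTER_CUBIC)
B=cv2.resize(s['image'][165:230,220:320][:,:,::-1],None,fx=6,fy=6,interpolation=cv2.INTER_CUBIC)
cv2.imwrite('pics/e1.png',A);cv2.imwrite('pics/e2.png',B)
for n,S in(('top',a),('side',s)):
    h=cv2.cvtColor(S['image'],cv2.COLOR_RGB2HSV).astype(int)
    m=((h[...,0]>45)&(h[...,0]<85)&(h[...,1]>100)&(h[...,2]>40)).astype(np.uint8)
    nn,l,st,c=cv2.connectedComponentsWithStats(m)
    for i in range(1,nn):
        p=D(onz(S,*c[i],.045))
        if st[i,4]>20 and abs(p[0])<90 and abs(p[1])<60:
            v,u=np.nonzero(l==i)
            P=np.array([dep(S,x,y) for x,y in zip(u,v)]);Q=np.array([D(k) for k in P])
            print(n,st[i],p,'depth z 95%',np.percentile(Q[:,2],[50,95]))
            # ridge line per x
            for x0 in (-25,-10,5,20): 
                k=Q[abs(Q[:,0]-x0)<4]
                if len(k): print('  x',x0,'zmax',k[:,2].max(),'ymean',k[:,1].mean().round(1))
E
```

```text
clock: 17.68
tool_pos: [0.5264, 0.0538, 0.2146]
orientation: [-75.9, 89.4, 19.9]
force: [0.3, -1.0, -0.3]
opening: 0.05
top [314 209  30  14 331] [ 0.  -0.3 45. ] depth z 95% [58.2 62. ]
  x -25 zmax 63.6 ymean 0.3
  x -10 zmax 63.3 ymean 0.0
  x 5 zmax 62.4 ymean 0.8
  x 20 zmax 62.8 ymean 0.1
side [263 185  10  14 126] [-11.4  -1.6  45. ] depth z 95% [53.7  59.25]
  x -25 zmax 59.6 ymean -5.4
  x -10 zmax 58.8 ymean -4.9
  x 5 zmax 59.4 ymean -2.0
  x 20 zmax 59.8 ymean -2.2
```

View pics/e1.png

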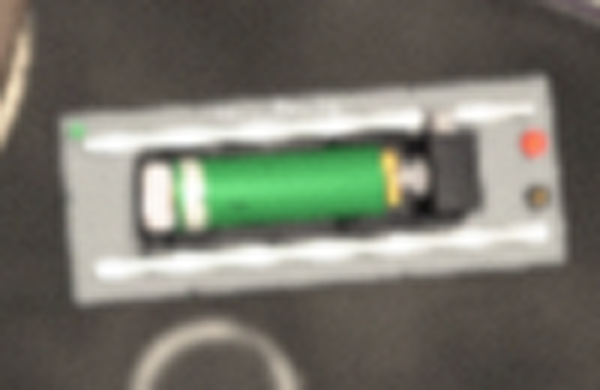

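View pics/e2.png

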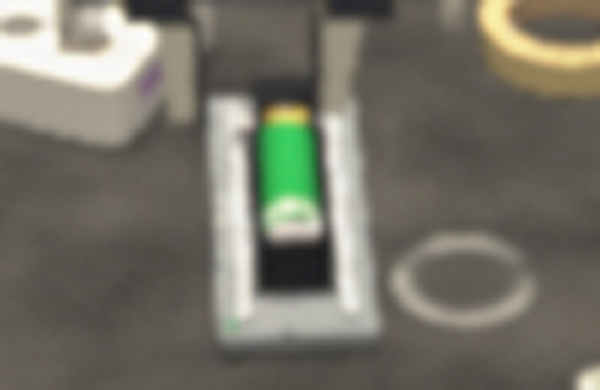

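View pics/top6.png

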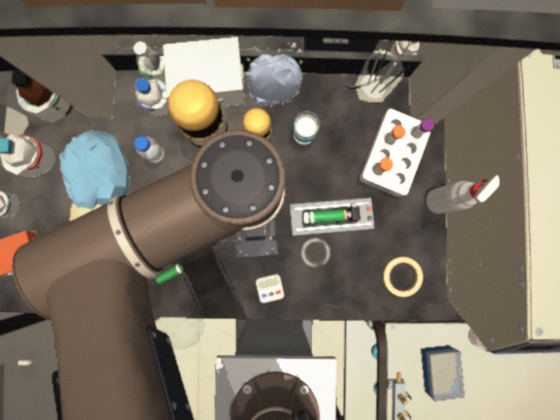

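The top crop shows the cell flat between the spring plate and the lip, with its white band next to the lip at about (311,217) in the full picture. The side view shows the same, nub hidden under the lip. Depth along its top is even at about 60 mm, so it is level, and the arm is clear of it. I'll hand the job in.

```bash
python3 -c "
from plant import ticket,monitor
print(monitor.get_obs()['qvel'].round(2)); print(ticket.close_job())"
```

```text
[-1.55  0.45 -0.52 -0.05  0.26  0.33]
the job is handed in; nothing more can be done
None
```

The green cell is loaded in the test dock, released and level with its nub under the lip. The job was handed in at about 18 s, and no verdict was reported.

- **Loading:** I took the largest green cell from the tray. I held it about 25° nub-up, pressed the spring in about 11–12 mm and tipped it level behind the lip. Then I eased it forward until the nub met the end wall and let go.
- **Tilt:** 25° is less than the 30–35° you suggested. I had measured the lip's position and 25° cleared it.
- **Cradle shift:** It came out at about +8 mm. The cameras, the first touch on the spring and the nub reaching the end wall all agreed.
- **Forces:** The highest wrist force I read was about 17 N along the bay, when the cell came level, against the 25 N limit. I only read the force every row or two, so a short spike between readings would not show.
- **Last checks:** The cell's middle is within about 1 mm of the dock's centre line. The top camera put the top of the cell at 62–64 mm and the side camera at 59–60 mm. It should be 60 mm, so I take the top camera to be reading slightly high, with both showing it level.
- **Other things:** The sample bottle and tape roll are where they were in the last pictures. The grey cell was hidden under the arm in the last top view. It was in its place when last seen, after the lift, and nothing was near it afterwards.

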